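Complete the nozzle row and hold the case lid open

ROBOT

A 6-joint arm with a two-finger parallel gripper is mounted at the origin on a cart in front of the work surface, level with it; the furniture and walls round the work are solid. World frame = base frame: x ahead of the robot, y to its left, z up, the work surface at z = 0. Lengths are in m, angles in rad, forces in N, time in s.
With the tool pointing down it reaches from about 0.25 to 0.775 m from the base axis. Payload 4 kg.
Tool frame: the origin (TCP) lies on the centre line of the jaws, within the pads' length; the fingertips stand 19 mm ahead of it and the grasp point (between the pads) is the TCP; x points along the fingers, z is the direction in which the jaws open and shut, and the axes are right-handed (so a half turn about x gives the same grasp; the last joint's range is limited). The gripper opens to 94 mm and grips with 3 to 60 N. Pads are 16 mm wide; open, the fingers measure 119 mm over their backs; the gripper's body (75 mm by 177 mm) begins 78 mm behind the grasp point.
Start: joints at [-1.256, 0.087, 1.371, -0, 1.684, -0.103], TCP at [0.223, -0.503, 0.225] pointing down, gripper open.
Joint ranges: [-3.1, 3.1], [-0.76, 2.03], [0.27, 2.55], [-1.08, 4.22], [0.17, 2.65], [-2.57, 2.57]. Speed limits (rad/s): [2.79, 2.79, 3.14, 3.14, 3.14, 3.14].

INTERFACE

Orientations are given as [roll, pitch, yaw] about the fixed x, y, z axes, in that order (R = Rz(yaw) Ry(pitch) Rx(roll)).
In Python, from bench import robot, snapshot, camera_params gives the robot as it stands.
- The arm moves only by the tool step_arm, never from a script. Its argument "motion" is text: rows parted by semicolons, each of 7 numbers parted by spaces: the opening in per cent of the stroke, from 0 (shut) to 100 (fully open), then the shift along the tool's x, y, z in cm, then the turn, a rotation vector about the tool's x, y, z in rad. A call has 1 to 20 rows; each row shifts and turns the commanded pose from where the row before left it, along the tool's axes as they then stand; what a row does not reach is not made up. A row lasts 1/12 s, in which the tool goes at most 41.7 mm and 7.16 degrees, less where a joint would pass 70% of its speed; a pose out of reach is approached as far as the arm can. A call with a gripper value outside its range is refused whole. The fingers move at their own pace and stop on an object; the grip force is fixed at half the most. Time passes only in rows, so rows that do not move let the fingers close. It gives the time, the measured TCP pose, the force and the opening at its end, in the units of the state.
- robot.get_obs(): the state, without advancing time (a new reading comes with each control period).
- snapshot(name): name is "scene" or "side" or "wrist"; returns the picture (480x640x3 uint8, red, green, blue); there is no depth.
- camera_params(name): a dict with "fx", "fy", "cx", "cy" (pixels), "D" ([k1, k2, p1, p2, k3] as OpenCV has them; the pictures are not rectified), "R" (3x3) and "t" (3): a world point X has camera coordinates R X + t. Camera axes: x right, y down, z forward; pixel columns grow to the right and rows downward; lengths in m; the calibration is good to about 2 mm. A picture is of the moment at which its call begins: read the wrist's pose just before it. camera_params takes no time and is no camera call; for the wrist camera it gives the pose at the moment of the call.
- robot.close_job(): hands the job in, once; it reports no verdict.
The state is a dict: "time": time; "joint_positions": joint angles; "qvel": joint speeds; "joint_torque": joint torques, N m; "tool_pos": TCP position; "ee_rot": TCP orientation; "wrist_force": force on the tool from outside, world axes, zero at the start; "wrist_torque": the same for the moment, N m; "width": finger opening in m.
Only numpy, scipy, OpenCV 4.12 (cv2) and the standard library are available. Lean on these libraries where they do the work, as an engineer would, in place of code of your own. Each camera call takes 0.05 s, during which the arm holds its last target.

TASK

Complete the row of nozzles on the wooden board: stand the white nozzle tip up in the middle of the largest inlaid ring and the small steel nozzle, found near the front of the table, tip up in the middle of the smallest ring, either side of the steel nozzle that stays on the middle ring. Then take the lid of the nozzle case by its red grip, raise it and keep holding it 45 degrees open, so that the baker can put the nozzles away; the lid falls shut if let go, so the job finishes with the gripper still holding it there. Leave the other things on the table where they are.

Things in the scene. Friction and masses are not known exactly. Their poses are not given: they have to be found in the camera images.
- case: nozzle case that stays fixed to the table: white open box 160 x 220 mm, 80 mm high, with a silver lid; origin at the centre of its underside on the table; x points from its front to its hinge side, y along the hinge line, z up. Its yaw varies up to 15 degrees
- hinge_line (a point): middle of the lid's hinge line, on the far side of the case, 84 mm above the table; at case x = +80 mm, y = 0
- lid_grip (a point): centre of the lid's grip: a red disc standing on edge, 30 mm in diameter, 16 mm thick along the hinge direction (flat faces look to the two ends of the case), in front of the lid on a black neck 10 mm wide; 200 mm from the hinge line and at the same height as it when closed. The grip can be pinched across its flat faces from straight above, and turns between the fingers as the lid swings. The lid's front edge is 34 mm behind this point. The point turns with the lid
- case_lid (a joint): lid angle in rad: 0 closed, growing as the grip rises and swings back over the hinge; stop at 1.75. Free hinge, no stay: below about 1.5 rad the lid (about 0.35 kg, 170 x 228 mm, 6 mm thick) falls shut when let go
- row_board: fixed wooden board 90 x 220 mm, 16 mm thick, with three inlaid dark rings in a row along its y axis; origin at the centre of its underside on the table, z up. Its yaw varies up to 15 degrees
- ring_large (a point): centre of the largest inlaid ring (56 mm across), on the board's top face, at board y = +60 mm; z up
- ring_middle (a point): centre of the middle inlaid ring (47 mm across), on the board's top face, at board y = -4 mm; z up
- ring_small (a point): centre of the smallest inlaid ring (40 mm across), on the board's top face, at board y = -60 mm; z up
- nozzle_white: white plastic nozzle with a broad collar below and a cone above, 48 mm across the collar, 52 mm high, about 45 g, standing tip up on the table in front of the board; origin at the centre of its underside; solid, can be pinched from above round the collar about 20 mm up
- nozzle_middle: larger steel piping nozzle, cone 39 mm across its foot, 50 mm high, about 25 g; origin at the centre of its underside. It already stands tip up on the middle ring of the board
- nozzle_small: small steel piping nozzle, cone 32 mm across its foot, 40 mm high, about 22 g, standing tip up on the table in front of the board; origin at the centre of its underside; solid, can be pinched from above round the cone about 20 mm up
- tape_roll: bystander: roll of beige tape lying flat, 98 mm across, 25 mm high; origin at the centre of its underside
- marker: bystander: black and white felt marker, 142 mm long; origin at the centre of its underside
- probe_thermometer: bystander: red probe thermometer, 207 mm long, 19 mm high; origin at the centre of its underside

How it is judged:
On the way, in this order (a step that is already met when the one before it is completed fails the run):
1. all three nozzles stand tip up and released on their own rings of the board (horizontal distance between nozzle_white and ring_large below 0.01 m and z of nozzle_white in the frame of ring_large between -0.004 and 0.005 m and angle between each of nozzle_white, nozzle_middle, nozzle_small's own z axis and vertical below 0.1 rad and linear speed of each of nozzle_white, nozzle_middle, nozzle_small below 0.03 m/s and contact force between each of nozzle_white, nozzle_middle, nozzle_small and the fingers below 0.1 N and horizontal distance between nozzle_middle and ring_middle below 0.01 m and z of nozzle_middle in the frame of ring_middle between -0.004 and 0.005 m and horizontal distance between nozzle_small and ring_small below 0.01 m and z of nozzle_small in the frame of ring_small between -0.004 and 0.005 m), for 0.2 s.
2. the fingers hold the lid 45 degrees open (value of joint case_lid between 0.665 and 0.905 rad and velocity of joint case_lid between -0.06 and 0.06 rad/s and contact force between case and the fingers above 0.4 N), for 0.3 s.
At the end, for the whole second after the job is handed in: all three nozzles upright (0.1 rad), tip up, at rest on the board, each centred within 10 mm on its own ring, not touched by the fingers; lid still at 0.665 to 0.905 rad (45 degrees, give or take 7), with the fingers bearing on it by over 0.4 N (all of step 1 and all of step 2); the arm keeps its last pose, push and grip.
It fails at once if a bystander is moved by more than 30 mm (distance of any of tape_roll, marker, probe_thermometer from where it was at the start of the episode above 0.03 m).
It also fails if it takes over 59 s, if anything falls off the work surface, if the arm or the gripper's body presses on something with over 40 N, if the wrist force passes 120 N, or if a joint passes its speed limit or range.

## Working session

There is one attempt and no reset: what is moved stays moved. The work goes in short steps, Python scripts to look and compute and a tool call to move; the robot and the scene stay as the last step left them, time stands still between calls to the robot, and variables do not carry over. Pictures are saved under pics/ and viewed, and the job is handed in when it is done.

Besides the shell and the picture viewer there is one more tool, called after ">>>" by a JSON object that holds its "api" and its "payload". step_arm: Moves the arm, as the interface text tells. Its arguments: {"type":"object","properties":{"motion":{"type":"string"}},"required":["motion"]}

```bash
mkdir -p pics; ls
python3 - <<'E'
from bench import robot, snapshot, camera_params
import cv2
for n in ["scene","side"]:
    im=snapshot(n); cv2.imwrite(f"pics/{n}0.png",im[:,:,::-1])
    p=camera_params(n); print(n,p)
print(robot.get_obs())
E
```

```text
pics
scene {'fx': 459.41372160929114, 'fy': 459.41372160929114, 'cx': 315.4033669297281, 'cy': 237.50577783237583, 'D': array([-0.08922564,  0.        ,  0.        ,  0.        ,  0.        ]), 'R': array([[ 0.6716933 , -0.74057567, -0.01938548],
       [-0.30740788, -0.25481624, -0.91682554],
       [ 0.67403895,  0.62178482, -0.39881716]]), 't': array([-0.4231593 ,  0.21715309,  0.83405809])}
side {'fx': 582.9412061805189, 'fy': 582.9412061805189, 'cx': 314.55708055636575, 'cy': 243.29444225310596, 'D': array([-0.14120743,  0.        ,  0.        ,  0.        ,  0.        ]), 'R': array([[-0.98291006, -0.18334736,  0.0164792 ],
       [-0.12368268,  0.59143556, -0.79681025],
       [ 0.13634667, -0.785231  , -0.60400485]]), 't': array([0.53100416, 0.20476132, 1.28772712])}
{'time': 0.1, 'joint_positions': array([-1.25610308e+00,  8.79101971e-02,  1.37207516e+00, -1.96995067e-06,
        1.68358349e+00, -1.03105117e-01]), 'qvel': array([ 0.00053614, -0.00075502, -0.0042286 , -0.00089518, -0.00050827,
       -0.00093777]), 'joint_torque': array([ 2.44968629e-03, -3.41252840e+01, -3.03301191e+01,  7.19933328e-02,
        3.04898189e-02, -8.86861085e-05]), 'tool_pos': array([ 0.22301721, -0.50227248,  0.22341945]), 'ee_rot': array([3.03947826, 1.56882013, 1.88648008]), 'wrist_force': array([-0.49367716, -0.52904245, -0.40584976]), 'wrist_torque': array([ 0.01707464, -0.02772437, -0.07599654]), 'width': 0.09389652890767537}
```

View pics/scene0.png

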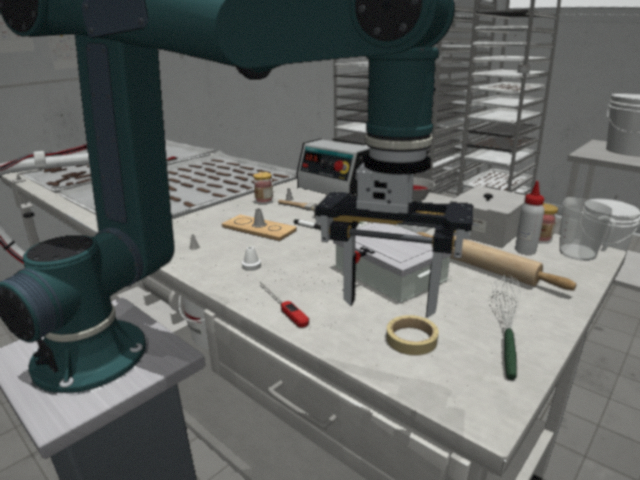

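View pics/side0.png

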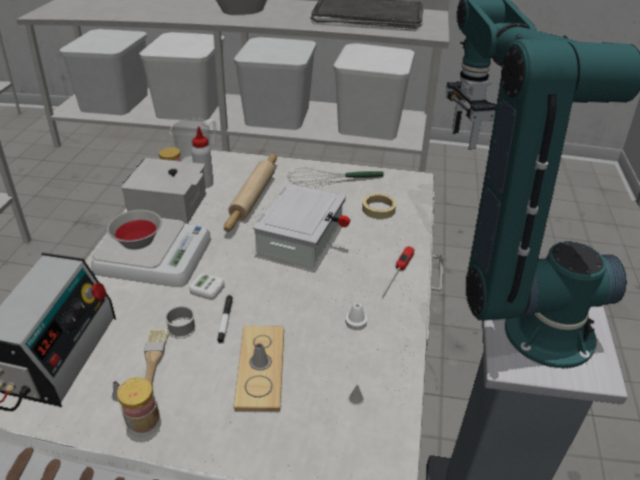

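Side view: board at (260,367) with the middle nozzle, white nozzle (357,315), small steel nozzle (357,393), case with red grip (343,220), and all three bystanders. I'll zoom in and measure.

```bash
cat > h.py <<'E'
import numpy as np, cv2
from bench import robot, snapshot, camera_params
def ray(p,uv):
    K=np.array([[p['fx'],0,p['cx']],[0,p['fy'],p['cy']],[0,0,1]])
    n=cv2.undistortPoints(np.array(uv,float).reshape(-1,1,2),K,np.array(p['D'])).reshape(-1,2)
    d=np.c_[n,np.ones(len(n))]@p['R']; o=-p['R'].T@p['t']
    return o,d
def plane(p,uv,z):
    o,d=ray(p,uv); return o+d*((z-o[2])/d[:,2])[:,None]
def proj(p,X):
    K=np.array([[p['fx'],0,p['cx']],[0,p['fy'],p['cy']],[0,0,1]])
    return cv2.projectPoints(np.array(X,float).reshape(-1,1,3),cv2.Rodrigues(p['R'])[0],p['t'],K,np.array(p['D']))[0].reshape(-1,2)
def tri(ps,uvs):
    A=np.zeros((3,3));b=np.zeros(3)
    for p,uv in zip(ps,uvs):
        o,d=ray(p,[uv]);d=d[0]/np.linalg.norm(d);M=np.eye(3)-np.outer(d,d);A+=M;b+=M@o
    return np.linalg.solve(A,b)
E
python3 - <<'E'
import cv2
im=cv2.imread('pics/side0.png')
def c(x0,y0,x1,y1,f,n): cv2.imwrite(n,cv2.resize(im[y0:y1,x0:x1],None,fx=f,fy=f,interpolation=cv2.INTER_CUBIC))
c(225,290,385,415,5,'pics/a.png'); c(245,170,365,275,6,'pics/b.png')
E
```

```text
(no output)
```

View pics/a.png

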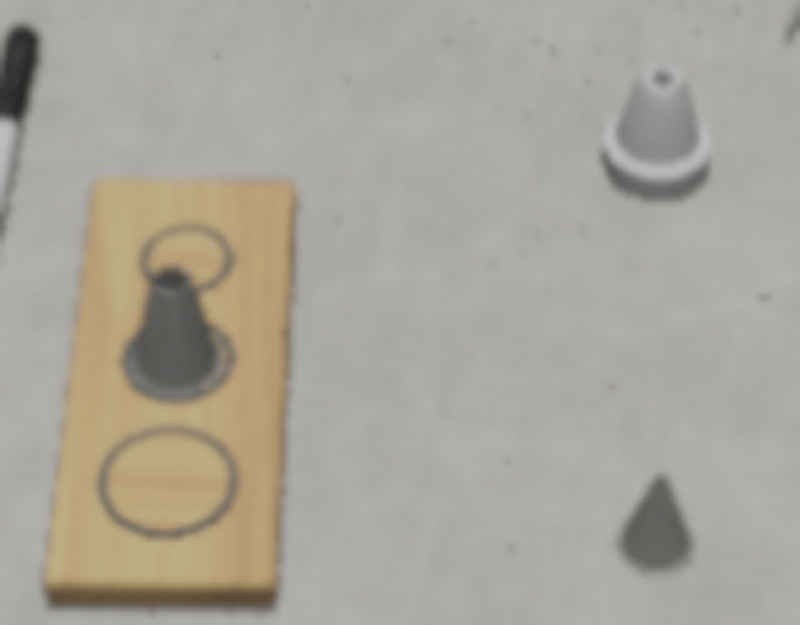

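View pics/b.png

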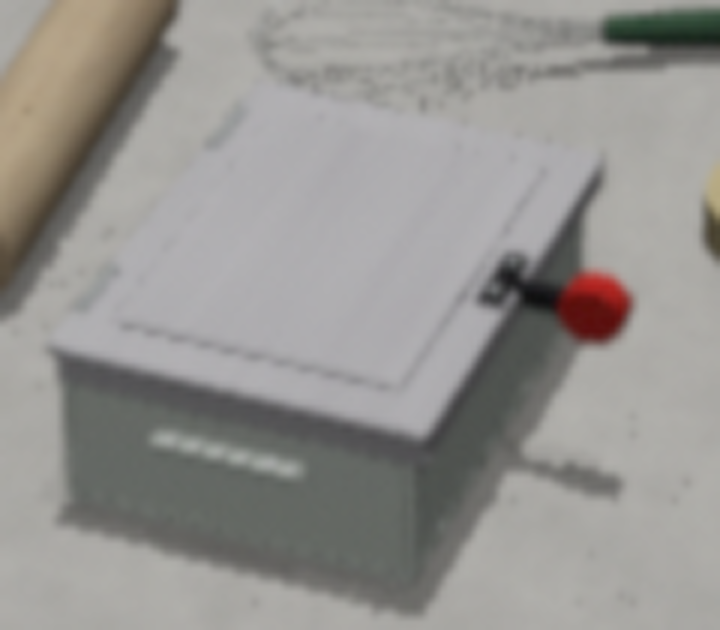

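Run:
```python
from h import *
p=camera_params('side'); q=camera_params('scene')
f=lambda x,y:((x+.5)/5-.5+225,(y+.5)/5-.5+290)
g=lambda x,y:((x+.5)/6-.5+245,(y+.5)/6-.5+170)
np.set_printoptions(precision=4,suppress=True)
c=plane(p,[f(95,181),f(293,181),f(275,586),f(47,586)],.016)
print('board',c,c.mean(0),[np.linalg.norm(c[i]-c[i-1]) for i in range(4)])
for n,u,l,r,t,b,z in [('L',0,98,238,427,537,.016),('S',0,140,234,225,291,.016),('M',0,123,234,0,400,.016)]:
    pts=plane(p,[f(l,(t+b)/2),f(r,(t+b)/2),f((l+r)/2,t),f((l+r)/2,b)],z)
    print(n,pts,(pts[0]+pts[1])/2,(pts[2]+pts[3])/2)
# tips
print('midtip',plane(p,[f(171,272)],.066)); print('whitetip',plane(p,[f(662,77)],.052)); print('smalltip',plane(p,[f(660,473)],.040))
print('small base front/left/right',plane(p,[f(655,573),f(618,545),f(693,545)],0))
print('white base front/l/r',plane(p,[f(656,200),f(601,160),f(711,160)],0))
l=plane(p,[g(53,348),g(255,85),g(603,157),g(428,440)],.087)
print('lid',l,l.mean(0),[np.linalg.norm(l[i]-l[i-1]) for i in range(4)])
print('grip',plane(p,[g(594,306)],.084))
im=cv2.imread('pics/scene0.png')
def cr(x0,y0,x1,y1,s,n): cv2.imwrite(n,cv2.resize(im[y0:y1,x0:x1],None,fx=s,fy=s,interpolation=cv2.INTER_CUBIC))
cr(180,195,310,280,6,'pics/c.png')
```

```text
board [[0.6761 0.123  0.016 ]
 [0.5909 0.1053 0.016 ]
 [0.549  0.3192 0.016 ]
 [0.6345 0.3371 0.016 ]] [0.6126 0.2212 0.016 ] [np.float64(0.2181044014516358), np.float64(0.08697507557088945), np.float64(0.21799770092927953), np.float64(0.08731635696558769)]
L [[0.6291 0.2842 0.016 ]
 [0.5749 0.2728 0.016 ]
 [0.6091 0.2512 0.016 ]
 [0.5951 0.3048 0.016 ]] [0.602  0.2785 0.016 ] [0.6021 0.278  0.016 ]
S [[0.6446 0.1636 0.016 ]
 [0.6053 0.1553 0.016 ]
 [0.6298 0.1406 0.016 ]
 [0.6202 0.1779 0.016 ]] [0.6249 0.1595 0.016 ] [0.625  0.1592 0.016 ]
M [[ 0.6609  0.1317  0.016 ]
 [ 0.6135  0.1218  0.016 ]
 [ 0.6705 -0.0001  0.016 ]
 [ 0.6086  0.2366  0.016 ]] [0.6372 0.1268 0.016 ] [0.6395 0.1183 0.016 ]
midtip [[0.6155 0.2134 0.066 ]]
whitetip [[0.4376 0.0451 0.052 ]]
smalltip [[0.4104 0.2551 0.04  ]]
small base front/left/right [[ 0.4076  0.2724  0.    ]
 [ 0.4238  0.2616 -0.    ]
 [ 0.3946  0.2559 -0.    ]]
white base front/l/r [[ 0.4339  0.0693 -0.    ]
 [ 0.4616  0.0492  0.    ]
 [ 0.4127  0.0394  0.    ]]
lid [[ 0.7231 -0.1438  0.087 ]
 [ 0.6873 -0.3647  0.087 ]
 [ 0.5208 -0.337   0.087 ]
 [ 0.5595 -0.1135  0.087 ]] [ 0.6227 -0.2398  0.087 ] [np.float64(0.16638195114293575), np.float64(0.22381671575235795), np.float64(0.16885705802741796), np.float64(0.22682222421769477)]
grip [[ 0.5084 -0.2244  0.084 ]]
```

View pics/c.png

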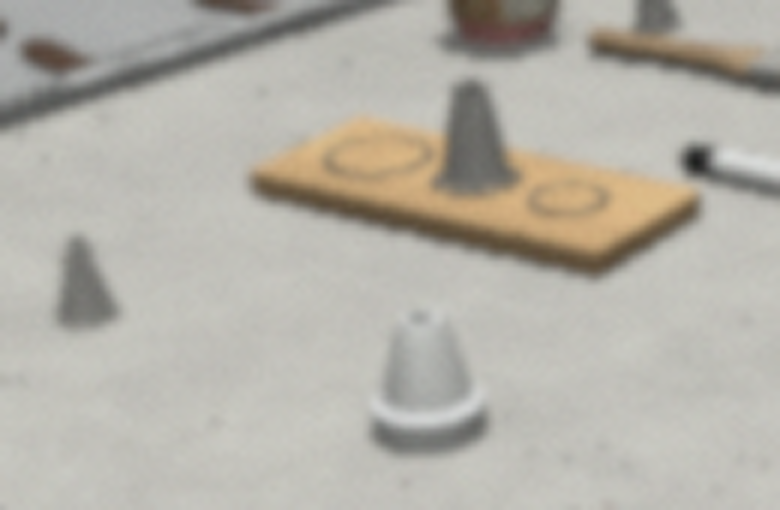

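Run:
```python
from h import *
p=camera_params('side'); q=camera_params('scene')
np.set_printoptions(precision=4,suppress=True)
f=lambda x,y:((x+.5)/5-.5+225,(y+.5)/5-.5+290)
k=lambda x,y:((x+.5)/6-.5+180,(y+.5)/6-.5+195)
for n,a,b,z in [('white',(662,77),(420,316),.052),('small',(660,473),(77,236),.04),('mid',(171,272),(470,84),.066)]:
    print(n,tri([p,q],[f(*a),k(*b)]),plane(q,[k(*b)],z))
r=[]
for n,a,z in [('L',(378,156),.016),('S',(569,198),.016)]:
    print(n,plane(q,[k(*a)],z))
print('smallbase',plane(q,[k(88,328),k(54,318),k(119,312)],0))
print('proj small upright at ', [(x-np.array([180,195])+.5)*6-.5 for x in proj(q,[[.4095,.2565,.04],[.4095,.2565,0]])],[(x-np.array([225,290])+.5)*5-.5 for x in proj(p,[[.4095,.2565,.04],[.4095,.2565,0]])])
```

```text
white [0.4377 0.0445 0.0514] [[0.4369 0.0434 0.052 ]]
small [0.4101 0.255  0.0395] [[0.4088 0.2537 0.04  ]]
mid [0.615  0.2133 0.0651] [[0.6121 0.2108 0.066 ]]
L [[0.6004 0.2736 0.016 ]]
S [[0.6238 0.1562 0.016 ]]
smallbase [[0.4009 0.2419 0.    ]
 [0.3969 0.2636 0.    ]
 [0.4206 0.2457 0.    ]]
proj small upright at  [array([ 74.7426, 234.0213]), array([ 85.5975, 313.4308])] [array([661.9356, 476.0715]), array([655.4483, 540.4386])]
```

>>> {"api": "step_arm", "payload": {"motion": "100 0 0 0 -0.122 0 0; 100 0 0 0 -0.122 0 0; 100 0 0 0 -0.122 0 0; 100 0 0 0 -0.122 0 0; 100 0 0 0 -0.122 0 0; 100 0 0 0 -0.122 0 0; 100 0 0 0 -0.122 0 0; 100 0 0 0 -0.122 0 0; 100 0 0 0 -0.122 0 0; 100 0 0 0 -0.122 0 0; 100 0 0 0 -0.122 0 0"}}

```text
time: 1.02
tool_pos: [0.2231, -0.5024, 0.2238]
ee_rot: [1.696, 1.569, 1.891]
wrist_force: [0.2, 0.7, -0.4]
width: 0.0939
```

```bash
cat >> h.py <<'E'
from scipy.spatial.transform import Rotation as Ro
def to(x,y,z):
    o=robot.get_obs(); R=Ro.from_euler('xyz',o['ee_rot']).as_matrix()
    print('t',round(o['time'],2),'pos',o['tool_pos'].round(4),'w',round(o['width'],4),'F',o['wrist_force'].round(2),'j',o['joint_positions'].round(2))
    print('jaw ang',np.arctan2(R[1,2],R[0,2]).round(4),'tilt',R[2].round(4),'tool shift cm',(100*R.T@(np.array([x,y,z])-o['tool_pos'])).round(2))
E
python3 - <<'E'
from h import *
to(.4375,.0448,.12)
E
```

```text
t 1.02 pos [ 0.2231 -0.5024  0.2238] w 0.0939 F [ 0.16  0.67 -0.39] j [-1.26  0.09  1.37 -0.    1.68 -1.45]
jaw ang 0.1951 tilt [-1.0e+00  1.3e-03 -2.0e-04] tool shift cm [10.44 49.51 31.65]
```

>>> {"api": "step_arm", "payload": {"motion": "100 0.62 3.09 1.98 0 0 0; 100 0.62 3.09 1.98 0 0 0; 100 0.62 3.09 1.98 0 0 0; 100 0.62 3.09 1.98 0 0 0; 100 0.62 3.09 1.98 0 0 0; 100 0.62 3.09 1.98 0 0 0; 100 0.62 3.09 1.98 0 0 0; 100 0.62 3.09 1.98 0 0 0; 100 0.62 3.09 1.98 0 0 0; 100 0.62 3.09 1.98 0 0 0; 100 0.62 3.09 1.98 0 0 0; 100 0.62 3.09 1.98 0 0 0; 100 0.62 3.09 1.98 0 0 0; 100 0.62 3.09 1.98 0 0 0; 100 0.62 3.09 1.98 0 0 0; 100 0.62 3.09 1.98 0 0 0; 100 0 0 0 0 0 0; 100 0 0 0 0 0 0"}}

```text
time: 2.52
tool_pos: [0.4409, 0.0439, 0.1242]
ee_rot: [3.09, 1.568, -3.0]
wrist_force: [-1.1, -0.3, -0.1]
width: 0.0941
```

Run:
```python
from h import *
to(.4375,.0448,.022)
p=camera_params('wrist'); im=snapshot('wrist'); cv2.imwrite('pics/w1.png',im[:,:,::-1])
print(proj(p,[[.4375,.0448,.052],[.4375,.0448,0]]))
s=camera_params('side')
print(plane(s,[(405,248),(385,292)],.01))
```

```text
t 2.52 pos [0.4409 0.0439 0.1242] w 0.0941 F [-1.08 -0.34 -0.06] j [-0.03 -0.11  1.77 -0.    1.49 -0.22]
jaw ang 0.1933 tilt [-1.0e+00  1.0e-04 -2.6e-03] tool shift cm [10.22  0.15 -0.29]
[[312.91465178 260.15358034]
 [313.81492225 240.58816396]]
[[ 0.34485908 -0.23984399  0.01      ]
 [ 0.38110965 -0.05764289  0.01      ]]
```

View pics/w1.png

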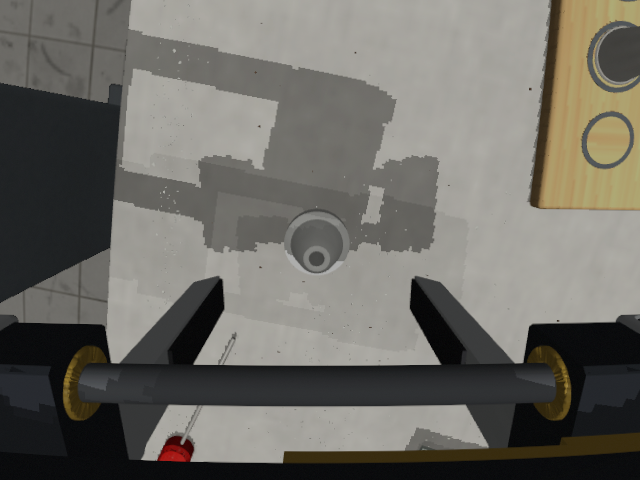

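>>> {"api": "step_arm", "payload": {"motion": "100 2.5 0.15 -0.17 0 0 0; 100 2.5 0 0 0 0 0; 100 2.5 0 0 0 0 0; 100 1.5 0 0 0 0 0; 100 0.8 0 0 0 0 0; 100 0.3 0 0 0 0 0; 100 0 0 0 0 0 0; 100 0 0 0 0 0 0; 35 0 0 0 0 0 0; 35 0 0 0 0 0 0; 35 0 0 0 0 0 0; 35 0 0 0 0 0 0; 35 0 0 0 0 0 0; 35 0 0 0 0 0 0; 35 0 0 0 0 0 0; 35 0 0 0 0 0 0"}}

```text
time: 3.9
tool_pos: [0.4395, 0.0436, 0.0243]
ee_rot: [-1.051, 1.571, -0.862]
wrist_force: [-1.1, 0.2, 0.1]
width: 0.0463
```

Run:
```python
from h import *
to(.4375,.0448,.022)
im=snapshot('side'); cv2.imwrite('pics/s1.png',cv2.resize(im[270:440,225:445,::-1],None,fx=3.5,fy=3.5,interpolation=cv2.INTER_CUBIC))
im=snapshot('wrist'); cv2.imwrite('pics/w2.png',im[:,:,::-1])
```

```text
t 3.9 pos [0.4395 0.0436 0.0243] w 0.0463 F [-1.11  0.22  0.09] j [-0.03 -0.02  1.89 -0.    1.27 -0.22]
jaw ang 0.1891 tilt [-1.e+00 -1.e-04  1.e-04] tool shift cm [ 0.23  0.15 -0.17]
```

View pics/w2.png

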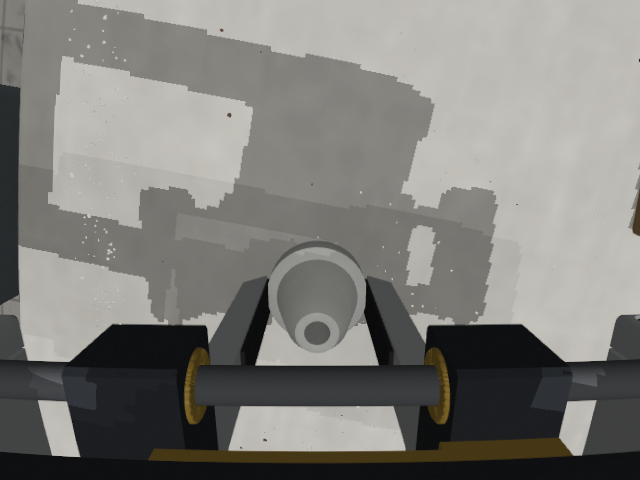

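>>> {"api": "step_arm", "payload": {"motion": "35 -1 0 0 0 0 0; 35 -2.5 0 0 0 0 0; 35 -3 0 0 0 0 0; 35 -3 0 0 0 0 0; 35 0 1.98 2.03 0 0 0; 35 0 1.98 2.03 0 0 0; 35 0 1.98 2.03 0 0 0; 35 0 1.98 2.03 0 0 0; 35 0 1.98 2.03 0 0 0; 35 0 1.98 2.03 0 0 0; 35 0 1.98 2.03 0 0 0; 35 0 1.98 2.03 0 0 0; 35 0 1.98 2.03 0 0 0; 35 0 1.98 2.03 0 0 0; 35 0 0 0 0 0 0; 35 0 0 0 0 0 0; 35 0 0 0 0 0 0"}}

```text
time: 5.42
tool_pos: [0.6013, 0.2757, 0.1193]
ee_rot: [-2.482, 1.57, -2.293]
wrist_force: [-0.2, -0.4, -0.3]
width: 0.0468
```

Run:
```python
from h import *
to(.602,.276,.041)
p=camera_params('wrist')
im=snapshot('wrist'); cv2.imwrite('pics/w3.png',im[:,:,::-1])
import pickle; pickle.dump(p,open('w3.pkl','wb'))
print(proj(p,[[.602,.278,.016],[.602,.276,.1]]))
im=snapshot('side'); cv2.imwrite('pics/s2.png',cv2.resize(im[270:440,185:405,::-1],None,fx=3.5,fy=3.5,interpolation=cv2.INTER_CUBIC))
```

```text
t 5.42 pos [0.6013 0.2757 0.1193] w 0.0468 F [-0.18 -0.41 -0.32] j [ 0.34  0.37  1.24 -0.    1.53  0.16]
jaw ang 0.1891 tilt [-1.e+00 -7.e-04 -9.e-04] tool shift cm [7.83 0.02 0.08]
[[319.24665966 246.75340479]
 [319.21492316 293.23442911]]
```

View pics/w3.png

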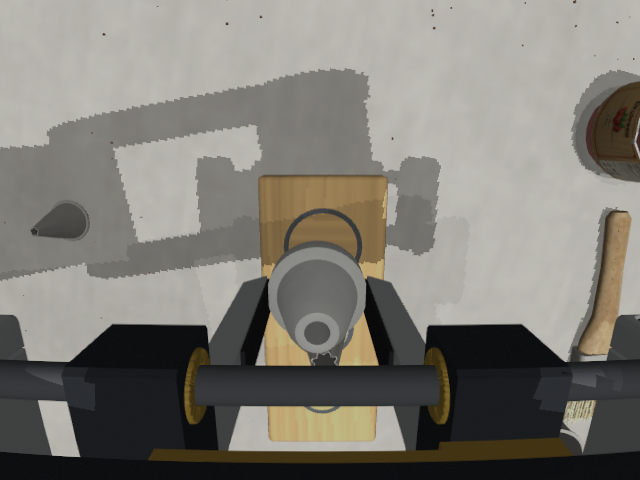

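View pics/s2.png

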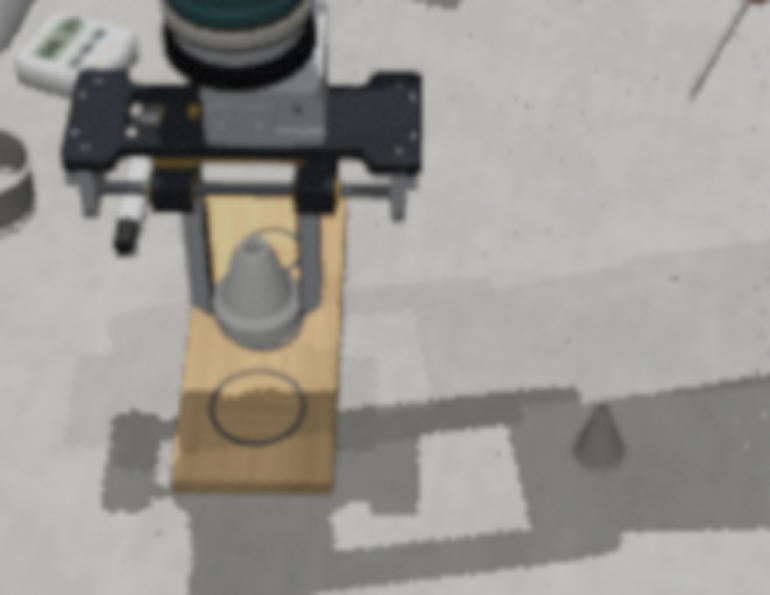

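Run:
```python
from h import *
import pickle
s=camera_params('side');w=pickle.load(open('w3.pkl','rb'))
np.set_printoptions(precision=4,suppress=True)
k=lambda x,y:((x+.5)/3.5-.5+185,(y+.5)/3.5-.5+270)
print('tip side',plane(s,[k(253,243)],.147), 'rim l/r', plane(s,[k(213,302),k(302,302)],.147-.03).mean(0))
print('tip wrist',plane(w,[(317,332)],.147))
print('tri',tri([s,w],[k(253,243),(317,332)]))
print('ring wrist',plane(w,[(285,246),(361,246),(323,208)],.016))
print('ring side',plane(s,[k(209,408),k(306,408),k(257,370),k(257,445)],.016))
print(w['cx'],w['fx'])
```

```text
tip side [[0.5992 0.2746 0.147 ]] rim l/r [0.5945 0.2883 0.117 ]
tip wrist [[0.6004 0.2786 0.147 ]]
tri [0.5986 0.2811 0.1534]
ring wrist [[0.5779 0.2739 0.016 ]
 [0.6312 0.2842 0.016 ]
 [0.5993 0.3059 0.016 ]]
ring side [[0.6286 0.2846 0.016 ]
 [0.575  0.2734 0.016 ]
 [0.6091 0.2522 0.016 ]
 [0.5954 0.3043 0.016 ]]
316.6186758555672 381.98223331624826
```

>>> {"api": "step_arm", "payload": {"motion": "35 2 0.15 0.33 0 0 0; 35 2 0 0 0 0 0; 35 2 0 0 0 0 0; 35 1 0 0 0 0 0; 35 0.5 0 0 0 0 0; 35 0.3 0 0 0 0 0; 35 0 0 0 0 0 0; 35 0 0 0 0 0 0"}}

```text
time: 6.18
tool_pos: [0.6054, 0.2784, 0.0427]
ee_rot: [0.134, 1.568, 0.323]
wrist_force: [0.1, 0.1, -1.1]
width: 0.0467
```

Run:
```python
from h import *
to(.602,.276,.0403)
im=snapshot('side'); cv2.imwrite('pics/s3.png',cv2.resize(im[290:430,185:345,::-1],None,fx=5,fy=5,interpolation=cv2.INTER_CUBIC)[:600])
im=snapshot('wrist'); cv2.imwrite('pics/w4.png',im[:,:,::-1])
```

```text
t 6.18 pos [0.6054 0.2784 0.0427] w 0.0467 F [ 0.11  0.12 -1.11] j [ 0.35  0.43  1.31 -0.    1.39  0.16]
jaw ang 0.1888 tilt [-1.0e+00  3.0e-04  2.3e-03] tool shift cm [ 0.24 -0.17 -0.38]
```

View pics/s3.png

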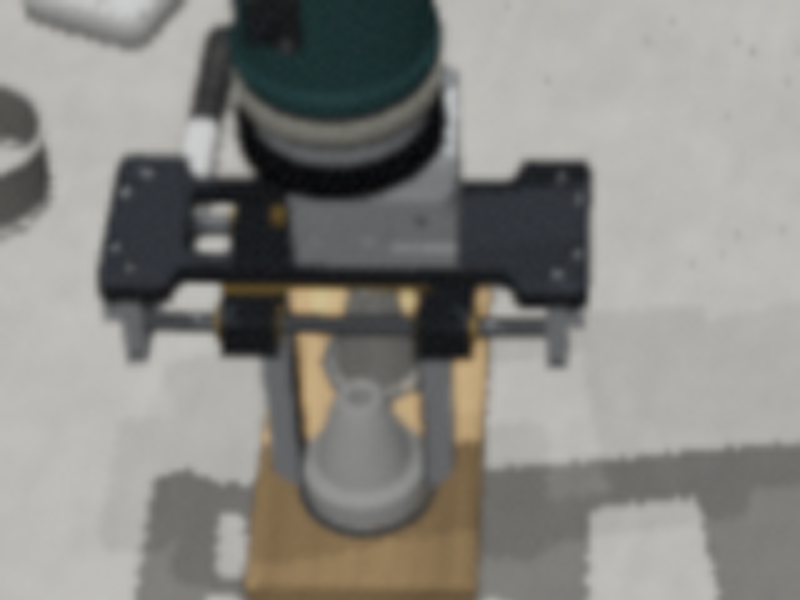

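View pics/w4.png

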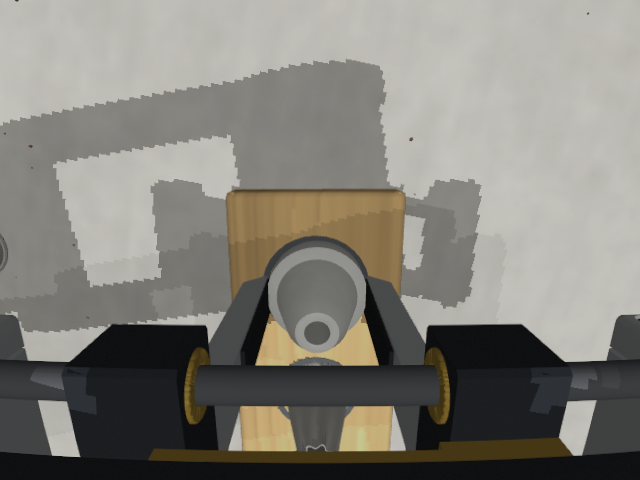

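>>> {"api": "step_arm", "payload": {"motion": "35 0.1 0 0 0 0 0; 35 0.1 0 0 0 0 0; 35 0 0 0 0 0 0; 35 0 0 0 0 0 0; 75 0 0 0 0 0 0; 75 0 0 0 0 0 0; 75 0 0 0 0 0 0; 75 0 0 0 0 0 0; 75 -1 0 0 0 0 0; 75 -3 0 0 0 0 0; 75 -3 0 0 0 0 0; 100 -3 0 0 0 0 0; 100 0 -3 0 0 0 0; 100 0 -3 0 0 0 0; 100 0 0 0 0 0 0; 100 0 0 0 0 0 0"}}

```text
time: 7.62
tool_pos: [0.6163, 0.2181, 0.1401]
ee_rot: [0.302, 1.57, 0.488]
wrist_force: [-0.6, -0.1, -0.1]
width: 0.0941
```

Run:
```python
from h import *
to(.4098,.2553,.14)
w=camera_params('wrist')
im=snapshot('wrist'); cv2.imwrite('pics/w5.png',im[:,:,::-1])
import pickle; pickle.dump(w,open('w5.pkl','wb'))
print(proj(w,[[.602,.278,.068],[.602,.278,.016],[.625,.159,.016]]))
```

```text
t 7.62 pos [0.6163 0.2181 0.1401] w 0.0941 F [-0.58 -0.06 -0.12] j [0.25 0.34 1.23 0.   1.56 0.07]
jaw ang 0.1865 tilt [-1.e+00  2.e-04  8.e-04] tool shift cm [ -0.     7.49 -19.6 ]
[[312.53610238 164.17988747]
 [313.31491722 161.00071614]
 [314.33600405 314.07772671]]
```

View pics/w5.png

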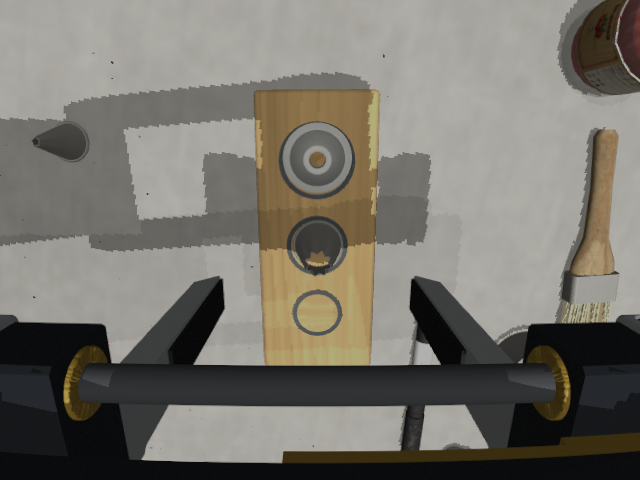

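>>> {"api": "step_arm", "payload": {"motion": "100 0 1.25 -3.23 0 0 0; 100 0 1.25 -3.23 0 0 0; 100 0 1.25 -3.23 0 0 0; 100 0 1.25 -3.23 0 0 0; 100 0 1.25 -3.23 0 0 0; 100 0 1.25 -3.23 0 0 0; 75 2 0 0 0 0 0; 75 0 0 0 0 0 0; 75 0 0 0 0 0 0"}}

```text
time: 8.42
tool_pos: [0.4103, 0.257, 0.1186]
ee_rot: [-2.882, 1.569, -2.692]
wrist_force: [1.3, -1.1, 1.0]
width: 0.0774
```

Run:
```python
from h import *
to(.412,.2553,.021)
w=camera_params('wrist')
im=snapshot('wrist'); cv2.imwrite('pics/w6.png',im[:,:,::-1])
print(proj(w,[[.41,.2553,.04],[.41,.2553,.0]]))
```

```text
t 8.42 pos [0.4103 0.257  0.1186] w 0.0774 F [ 1.33 -1.1   0.97] j [ 0.44 -0.01  1.69 -0.    1.47  0.25]
jaw ang 0.1907 tilt [-1.e+00 -5.e-04 -2.e-03] tool shift cm [ 9.76 -0.2   0.15]
[[316.84295299 261.98710146]
 [316.993398   246.41288946]]
```

View pics/w6.png

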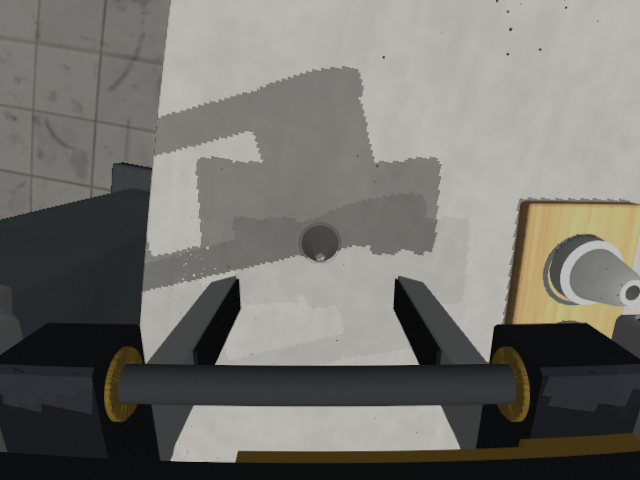

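>>> {"api": "step_arm", "payload": {"motion": "75 2.5 0 0.17 0 0 0; 75 2.5 0 0 0 0 0; 75 2.5 0 0 0 0 0; 75 1.5 0 0 0 0 0; 75 0.6 0 0 0 0 0; 75 0.3 0 0 0 0 0; 75 0 0 0 0 0 0; 75 0 0 0 0 0 0; 5 0 0 0 0 0 0; 5 0 0 0 0 0 0; 5 0 0 0 0 0 0; 5 0 0 0 0 0 0; 5 0 0 0 0 0 0; 5 0 0 0 0 0 0; 5 0 0 0 0 0 0; 5 0 0 0 0 0 0"}}

```text
time: 9.8
tool_pos: [0.4131, 0.2569, 0.0202]
ee_rot: [-2.284, 1.571, -2.095]
wrist_force: [-0.4, -0.8, -0.1]
width: 0.0257
```

Run:
```python
from h import *
to(.412,.2573,.021)
w=camera_params('wrist')
im=snapshot('wrist'); cv2.imwrite('pics/w7.png',im[:,:,::-1])
```

```text
t 9.8 pos [0.4131 0.2569 0.0202] w 0.0257 F [-0.35 -0.8  -0.07] j [ 0.44  0.08  1.8  -0.    1.26  0.25]
jaw ang 0.189 tilt [-1.e+00 -1.e-04 -1.e-04] tool shift cm [-0.08  0.06 -0.1 ]
```

View pics/w7.png

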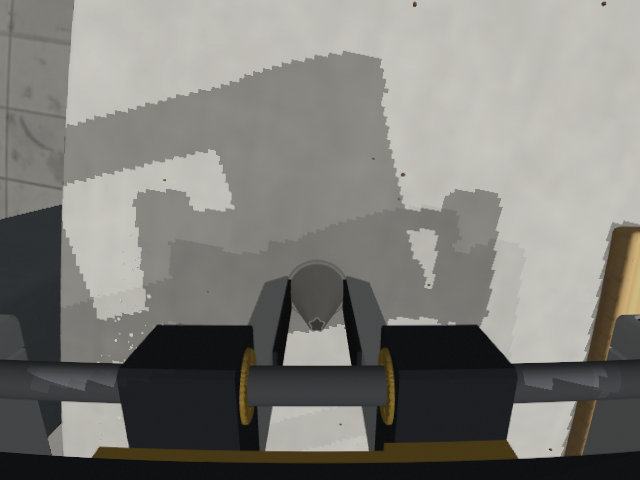

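>>> {"api": "step_arm", "payload": {"motion": "5 -1 0 0 0 0 0; 5 -2.5 0 0 0 0 0; 5 -3 0 0 0 0 0; 5 -4 0 0 0 0 0; 5 0 -1.69 2.41 0 0 0; 5 0 -1.69 2.41 0 0 0; 5 0 -1.69 2.41 0 0 0; 5 0 -1.69 2.41 0 0 0; 5 0 -1.69 2.41 0 0 0; 5 0 -1.69 2.41 0 0 0; 5 0 -1.69 2.41 0 0 0; 5 0 -1.69 2.41 0 0 0; 5 0 0 0 0 0 0; 5 0 0 0 0 0 0; 5 0 0 0 0 0 0"}}

```text
time: 11.1
tool_pos: [0.6273, 0.1606, 0.1253]
ee_rot: [2.69, 1.57, 2.879]
wrist_force: [-0.9, -0.1, 0.4]
width: 0.0258
```

Run:
```python
from h import *
to(.6277,.1604,.0375)
w=camera_params('wrist')
im=snapshot('wrist'); cv2.imwrite('pics/w8.png',im[:,:,::-1])
print(proj(w,[[.6277,.1604,.016]]))
s=snapshot('side'); cv2.imwrite('pics/s8.png',cv2.resize(s[270:430,195:355,::-1],None,fx=3.7,fy=3.7,interpolation=cv2.INTER_CUBIC))
```

```text
t 11.1 pos [0.6273 0.1606 0.1253] w 0.0258 F [-0.86 -0.13  0.39] j [ 0.16  0.34  1.27  0.    1.54 -0.03]
jaw ang 0.189 tilt [-1.e+00  5.e-04 -9.e-04] tool shift cm [ 8.78 -0.03  0.04]
[[318.07615404 247.8793906 ]]
```

View pics/w8.png

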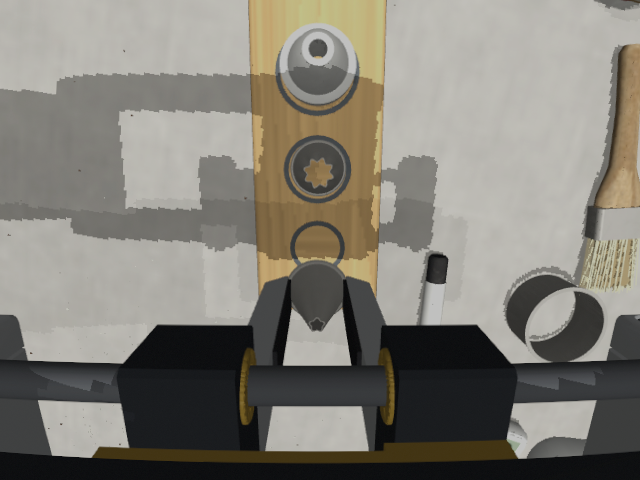

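View pics/s8.png

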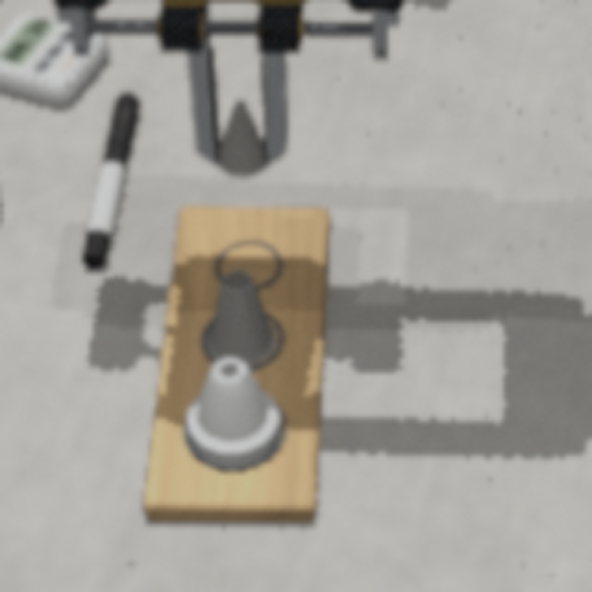

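>>> {"api": "step_arm", "payload": {"motion": "5 2.5 0 0 0 0 0; 5 2.5 0 0 0 0 0; 5 2 0 0 0 0 0; 5 1 0 0 0 0 0; 5 0.4 0 0 0 0 0; 5 0.2 0 0 0 0 0; 5 0 0 0 0 0 0; 5 0 0 0 0 0 0; 5 0 0 0 0 0 0"}}

```text
time: 11.95
tool_pos: [0.6289, 0.1606, 0.0411]
ee_rot: [-0.061, 1.568, 0.128]
wrist_force: [1.0, -0.2, 0.0]
width: 0.0259
```

Run:
```python
from h import *
to(.6277,.1604,.0362)
```

```text
t 11.95 pos [0.6289 0.1606 0.0411] w 0.0259 F [ 0.96 -0.22  0.  ] j [ 0.16  0.4   1.36 -0.    1.38 -0.03]
jaw ang 0.1891 tilt [-1.0e+00 -2.0e-04  3.1e-03] tool shift cm [ 0.49  0.01 -0.12]
```

>>> {"api": "step_arm", "payload": {"motion": "5 0.2 0 -0.1 0 0 0; 5 0.2 0 0 0 0 0; 5 0 0 0 0 0 0; 5 0 0 0 0 0 0; 5 0 0 0 0 0 0"}}

```text
time: 12.37
tool_pos: [0.6274, 0.1602, 0.0362]
ee_rot: [-0.102, 1.569, 0.087]
wrist_force: [-0.1, -0.5, 3.9]
width: 0.0258
```

Run:
```python
from h import *
to(.6277,.1604,.0362)
```

```text
t 12.37 pos [0.6274 0.1602 0.0362] w 0.0258 F [-0.1  -0.47  3.87] j [ 0.16  0.4   1.37 -0.    1.37 -0.03]
jaw ang 0.189 tilt [-1.0e+00 -1.0e-04  1.4e-03] tool shift cm [-0.    0.02  0.03]
```

Contact with the board (3.9 N). Release to a partial opening, rise, look.

>>> {"api": "step_arm", "payload": {"motion": "60 0 0 0 0 0 0; 60 0 0 0 0 0 0; 60 0 0 0 0 0 0; 60 0 0 0 0 0 0; 60 -1 0 0 0 0 0; 60 -2.5 0 0 0 0 0; 60 -3 0 0 0 0 0; 60 -3 0 0 0 0 0; 60 -1 -3 0 0 0 0; 60 0 -3 0 0 0 0; 60 0 0 0 0 0 0; 60 0 0 0 0 0 0"}}

```text
time: 13.37
tool_pos: [0.6379, 0.0999, 0.1403]
ee_rot: [2.834, 1.57, 3.021]
wrist_force: [0.1, 0.5, 0.0]
width: 0.0562
```

Run:
```python
from h import *
to(.51,-.2244,.14)
w=camera_params('wrist')
im=snapshot('wrist'); cv2.imwrite('pics/w9.png',im[:,:,::-1])
s=snapshot('side'); cv2.imwrite('pics/s9.png',cv2.resize(s[270:430,195:355,::-1],None,fx=3.7,fy=3.7,interpolation=cv2.INTER_CUBIC))
```

```text
t 13.37 pos [0.6379 0.0999 0.1403] w 0.0562 F [0.13 0.48 0.05] j [ 0.07  0.33  1.25  0.    1.56 -0.12]
jaw ang 0.1864 tilt [-1.e+00  3.e-04 -1.e-03] tool shift cm [  0.04 -29.5  -18.58]
```

View pics/w9.png

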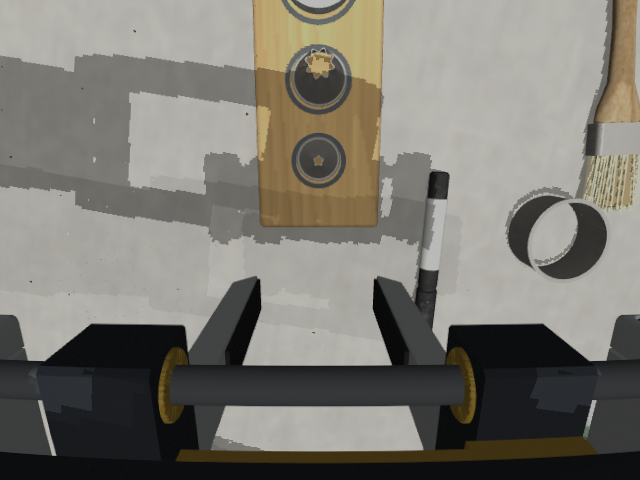

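View pics/s9.png

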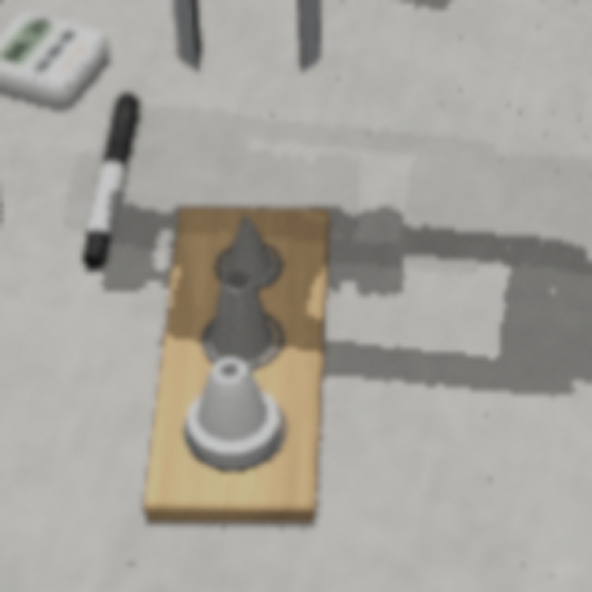

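Small nozzle is centred in its ring ((318,160) in both ring and nozzle), all three upright. Now the lid.

>>> {"api": "step_arm", "payload": {"motion": "60 -0.6 -2.89 -1.87 0 0 0; 60 -0.6 -2.89 -1.87 0 0 0; 60 -0.6 -2.89 -1.87 0 0 0; 60 -0.6 -2.89 -1.87 0 0 0; 60 -0.6 -2.89 -1.87 0 0 0; 60 -0.6 -2.89 -1.87 0 0 0; 60 -0.6 -2.89 -1.87 0 0 0; 60 -0.6 -2.89 -1.87 0 0 0; 60 -0.6 -2.89 -1.87 0 0 0; 60 -0.6 -2.89 -1.87 0 0 0"}}

```text
time: 14.3
tool_pos: [0.508, -0.2176, 0.2]
ee_rot: [2.149, 1.569, 2.34]
wrist_force: [0.2, 0.3, 0.6]
width: 0.0566
```

>>> {"api": "step_arm", "payload": {"motion": "60 0 0 0 -0.1216 0 0; 60 0 0 0 -0.1216 0 0; 60 0 0 0 -0.1216 0 0; 60 0 0 0 -0.1216 0 0; 60 0 0 0 -0.1216 0 0; 60 0 0 0 -0.1216 0 0; 60 0 0 0 -0.1216 0 0; 60 0 0 0 -0.1216 0 0; 60 0 0 0 -0.1216 0 0; 60 0 0 0 -0.1216 0 0; 60 0 0 0 0 0 0; 60 0 0 0 0 0 0"}}

```text
time: 15.3
tool_pos: [0.5089, -0.2167, 0.1998]
ee_rot: [1.039, 1.57, 2.442]
wrist_force: [1.0, -0.6, -0.6]
width: 0.0561
```

Run:
```python
from h import *
import pickle
to(.509,-.219,.084)
w=camera_params('wrist')
im=snapshot('wrist'); cv2.imwrite('pics/w10.png',im[:,:,::-1]); pickle.dump(w,open('w10.pkl','wb'))
print(proj(w,[[.509,-.219,.084],[.509,-.219,.1]]))
```

```text
t 15.3 pos [ 0.5089 -0.2167  0.1998] w 0.0561 F [ 0.99 -0.64 -0.57] j [-0.51  0.1   1.4   0.    1.64 -1.91]
jaw ang 1.4034 tilt [-1.0e+00  1.1e-03  6.0e-04] tool shift cm [11.58 -0.06 -0.24]
[[313.61066644 246.79079413]
 [313.42835747 252.50301114]]
```

View pics/w10.png

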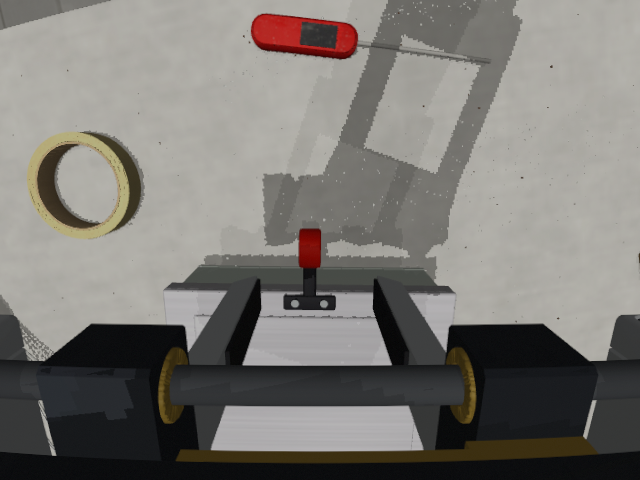

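>>> {"api": "step_arm", "payload": {"motion": "60 2.5 -0.15 -0.5 0 0 0; 60 2.5 0 0 0 0 0; 60 2.5 0 0 0 0 0; 60 2 0 0 0 0 0; 60 1.3 0 0 0 0 0; 60 0.6 0 0 0 0 0; 60 0.1 0 0 0 0 0; 60 0 0 0 0 0 0; 60 0 0 0 0 0 0"}}

```text
time: 16.1
tool_pos: [0.5103, -0.2233, 0.0866]
ee_rot: [-1.928, 1.568, -0.523]
wrist_force: [-0.7, -0.4, 0.1]
width: 0.0566
```

Run:
```python
from h import *
to(.509,-.2225,.084)
im=snapshot('wrist'); cv2.imwrite('pics/w11.png',im[:,:,::-1])
s=snapshot('side'); cv2.imwrite('pics/s11.png',cv2.resize(s[140:280,240:400,::-1],None,fx=4,fy=4,interpolation=cv2.INTER_CUBIC))
```

```text
t 16.1 pos [ 0.5103 -0.2233  0.0866] w 0.0566 F [-0.67 -0.41  0.12] j [-0.51  0.17  1.56 -0.    1.41 -1.92]
jaw ang 1.4045 tilt [-1.0e+00 -2.2e-03 -8.0e-04] tool shift cm [0.26 0.14 0.06]
```

View pics/w11.png

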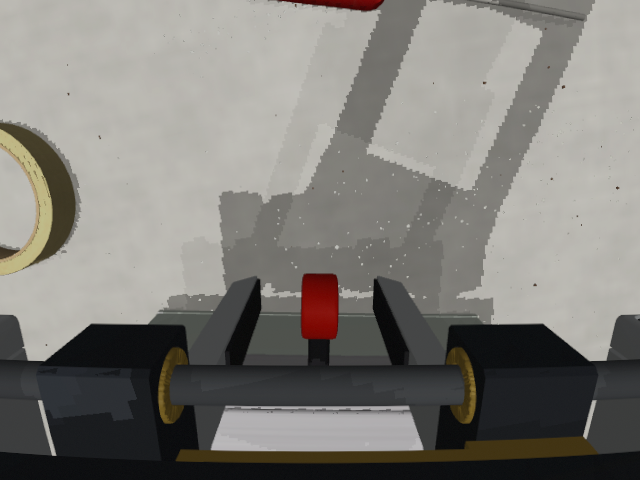

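View pics/s11.png

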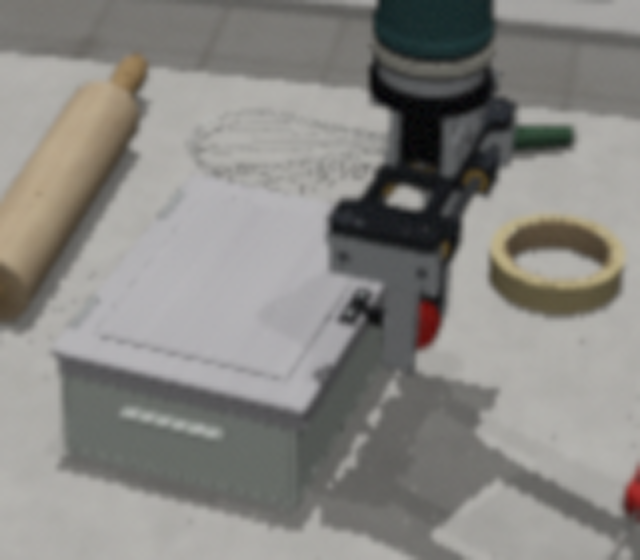

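Run:
```python
from h import *
s=camera_params('side')
X=np.array([.986,-.165,0]);Y=np.array([.165,.986,0])
th=np.linspace(0,2*np.pi,200)
for off in (0,-.003,-.006):
    c=np.array([.509,-.2225,.084])+off*X
    uv=[]
    for sgn in(-1,1):
        P=c+sgn*.008*Y+.015*(np.cos(th)[:,None]*X+np.sin(th)[:,None]*[0,0,1]); uv.append(proj(s,P))
    uv=np.vstack(uv); print(off,'full-res bounds',uv.min(0).round(1),uv.max(0).round(1))
im=cv2.imread('pics/side0.png').astype(int); m=(im[:,:,2]>110)&(im[:,:,1]<60); m[:,:300]=0;m[:205]=0;m[240:]=0;m[:,360:]=0
ys,xs=np.nonzero(m);print(xs.min(),xs.max(),ys.min(),ys.max())
t=proj(s,[np.array([.5103,-.2233,.0866])+.034*Y]);print(t,(t-[240,140])*4)
im=cv2.imread('pics/w11.png').astype(int); m=(im[:,:,2]>100)&(im[:,:,1]<50); m[:100]=0
ys,xs=np.nonzero(m);print(xs.min(),xs.max(),ys.min(),ys.max())
w=camera_params('wrist')
for off in (0,-.003,-.006):
    c=np.array([.509,-.2225,.084])+off*X
    uv=np.vstack([proj(w,c+sgn*.008*Y+.015*(np.cos(th)[:,None]*X+np.sin(th)[:,None]*[0,0,1])) for sgn in(-1,1)]); print(off,uv.min(0).round(1),uv.max(0).round(1))
```

```text
0 full-res bounds [336.6 214.3] [349.8 227.6]
-0.003 full-res bounds [337.8 214.5] [350.9 227.9]
-0.006 full-res bounds [338.9 214.8] [352.  228.1]
340 349 216 221
[[338.64440861 227.15485236]] [[394.57763442 348.61940943]]
302 337 283 337
0 [299.1 271.9] [337.  337.8]
-0.003 [299.  265.7] [337.1 331.8]
-0.006 [298.9 259.5] [337.2 325.7]
```

>>> {"api": "step_arm", "payload": {"motion": "60 0.25 0.12 0 0 0 0; 60 0 0 0 0 0 0; 0 0 0 0 0 0 0; 0 0 0 0 0 0 0; 0 0 0 0 0 0 0; 0 0 0 0 0 0 0; 0 0 0 0 0 0 0; 0 0 0 0 0 0 0; 0 0 0 0 0 0 0"}}

```text
time: 16.95
tool_pos: [0.5085, -0.2219, 0.0828]
ee_rot: [0.003, 1.569, 1.407]
wrist_force: [0.5, 3.3, -0.0]
width: 0.0157
```

Run:
```python
from h import *
to(.509,-.2225,.084)
X=np.array([.986,-.165]);
for th in np.radians([0,5,10,15,20,25,30,35,40,45]): print(round(np.degrees(th)),'up',(20*np.sin(th)).round(2),'back',(20*(1-np.cos(th))).round(2))
```

```text
t 16.95 pos [ 0.5085 -0.2219  0.0828] w 0.0157 F [ 0.45  3.25 -0.01] j [-0.51  0.17  1.57  0.    1.41 -1.92]
jaw ang 1.4047 tilt [-1.     0.     0.002] tool shift cm [-0.12 -0.06 -0.05]
0 up 0.0 back 0.0
5 up 1.74 back 0.08
10 up 3.47 back 0.3
15 up 5.18 back 0.68
20 up 6.84 back 1.21
25 up 8.45 back 1.87
30 up 10.0 back 2.68
35 up 11.47 back 3.62
40 up 12.86 back 4.68
45 up 14.14 back 5.86
```

>>> {"api": "step_arm", "payload": {"motion": "0 -0.87 -0.02 0 0 0 0; 0 -0.87 -0.06 0 0 0 0; 0 -0.87 -0.09 0 0 0 0; 0 -0.86 -0.13 0 0 0 0; 0 -0.86 -0.17 0 0 0 0; 0 -0.85 -0.21 0 0 0 0; 0 -0.84 -0.25 0 0 0 0; 0 -0.82 -0.28 0 0 0 0; 0 0 0 0 0 0 0; 0 0 0 0 0 0 0"}}

```text
time: 17.78
tool_pos: [0.5206, -0.2241, 0.1525]
ee_rot: [-0.665, 1.57, 0.741]
wrist_force: [2.5, 5.6, -2.4]
width: 0.0162
```

Run:
```python
from h import *
to(.5085+.0121*.986,-.2219-.0121*.165,.0828+.0684)
im=snapshot('side'); cv2.imwrite('pics/s12.png',cv2.resize(im[120:280,240:400,::-1],None,fx=3.7,fy=3.7,interpolation=cv2.INTER_CUBIC))
```

```text
t 17.78 pos [ 0.5206 -0.2241  0.1525] w 0.0162 F [ 2.45  5.58 -2.42] j [-0.51  0.15  1.45  0.    1.55 -1.91]
jaw ang 1.4055 tilt [-1.e+00 -7.e-04  9.e-04] tool shift cm [0.13 0.02 0.02]
```

View pics/s12.png

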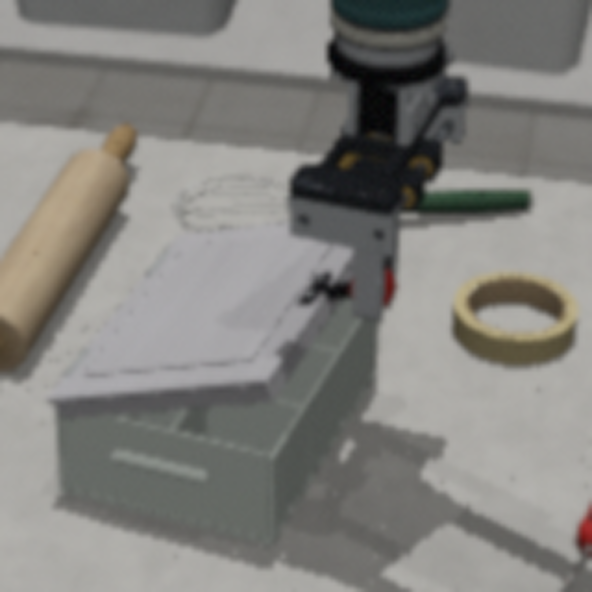

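Lid is about 20° open and following, forces low. Continue to 45°.

>>> {"api": "step_arm", "payload": {"motion": "0 -0.81 -0.31 0 0 0 0; 0 -0.8 -0.35 0 0 0 0; 0 -0.78 -0.39 0 0 0 0; 0 -0.77 -0.42 0 0 0 0; 0 -0.75 -0.45 0 0 0 0; 0 -0.72 -0.49 0 0 0 0; 0 -0.71 -0.52 0 0 0 0; 0 -0.68 -0.54 0 0 0 0; 0 -0.4 -0.34 0 0 0 0; 0 -0.25 -0.22 0 0 0 0; 0 0 0 0 0 0 0; 0 0 0 0 0 0 0; 0 0 0 0 0 0 0; 0 0 0 0 0 0 0; 0 0 0 0 0 0 0; 0 0 0 0 0 0 0"}}

```text
time: 19.17
tool_pos: [0.5602, -0.2313, 0.2183]
ee_rot: [-1.522, 1.57, -0.117]
wrist_force: [2.1, 4.7, -3.0]
width: 0.016
```

Run:
```python
from h import *
to(.5085+.0586*.986,-.2219-.0586*.165,.0828+.1414)
im=snapshot('side'); cv2.imwrite('pics/s13.png',im[:,:,::-1]); cv2.imwrite('pics/s14.png',cv2.resize(im[110:270,240:400,::-1],None,fx=3.7,fy=3.7,interpolation=cv2.INTER_CUBIC))
```

```text
t 19.17 pos [ 0.5602 -0.2313  0.2183] w 0.016 F [ 2.08  4.73 -3.01] j [-0.49  0.21  1.24  0.    1.69 -1.89]
jaw ang 1.4051 tilt [-1.e+00 -5.e-04  0.e+00] tool shift cm [-0.59 -0.61  0.08]
```

View pics/s13.png

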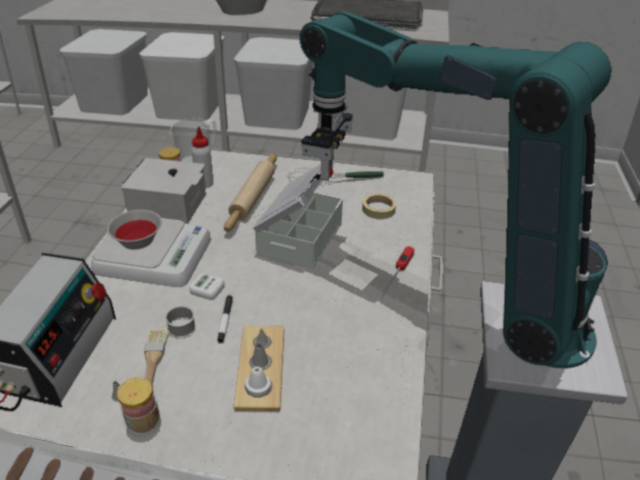

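View pics/s14.png

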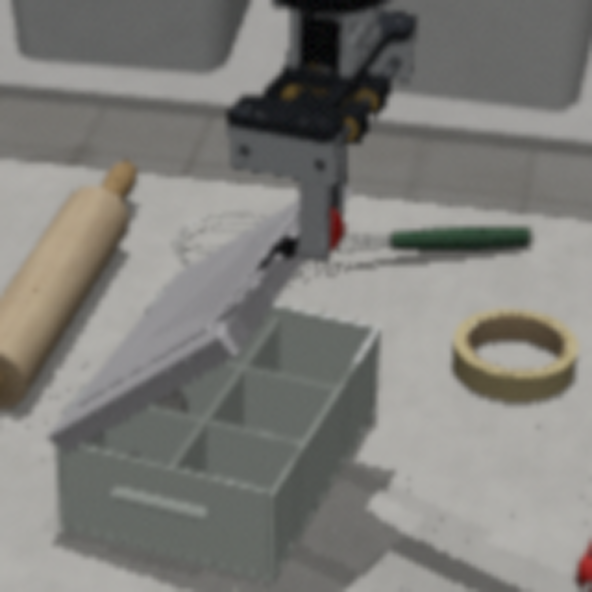

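>>> {"api": "step_arm", "payload": {"motion": "0 -0.25 -0.25 0 0 0 0; 0 -0.2 -0.2 0 0 0 0; 0 0 0 0 0 0 0; 0 0 0 0 0 0 0; 0 0 0 0 0 0 0; 0 0 0 0 0 0 0; 0 0 0 0 0 0 0; 0 0 0 0 0 0 0; 0 0 0 0 0 0 0; 0 0 0 0 0 0 0; 0 0 0 0 0 0 0; 0 0 0 0 0 0 0"}}

```text
time: 20.22
tool_pos: [0.5643, -0.2321, 0.2226]
ee_rot: [1.977, 1.571, -2.901]
wrist_force: [1.4, 5.3, -2.7]
width: 0.0157
```

Run:
```python
from h import *
to(.5085+.0586*.986,-.2219-.0586*.165,.0828+.1414)
o=robot.get_obs(); print('ang',np.arcsin((o['tool_pos'][2]-.0834)/.2), np.arctan2(o['tool_pos'][2]-.084, np.hypot(.706-o['tool_pos'][0],-.2545-o['tool_pos'][1])))
im=snapshot('side'); im=im[:,:,::-1]; cv2.imwrite('pics/s15.png',cv2.resize(im[310:420,220:320],None,fx=5,fy=5,interpolation=cv2.INTER_CUBIC))
cv2.imwrite('pics/w15.png',snapshot('wrist')[:,:,::-1])
```

```text
t 20.22 pos [ 0.5643 -0.2321  0.2226] w 0.0157 F [ 1.38  5.33 -2.69] j [-0.48  0.22  1.22 -0.    1.7  -1.89]
jaw ang 1.4051 tilt [-1.e+00  1.e-04 -0.e+00] tool shift cm [-0.16 -0.18  0.08]
ang 0.7701070422471703 0.7684561518313102
```

View pics/s15.png

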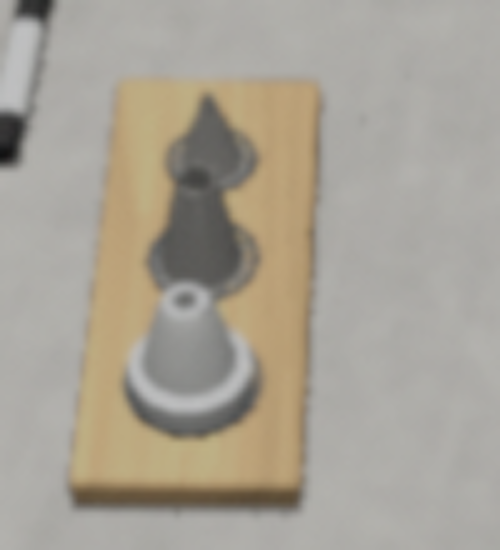

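View pics/w15.png

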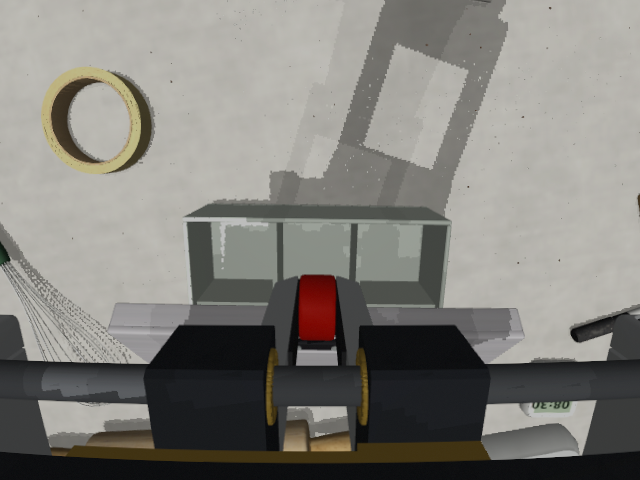

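Run:
```python
from h import *
to(.5643,-.2321,.2226)
robot.close_job()
```

```text
t 20.32 pos [ 0.5644 -0.2321  0.2226] w 0.0159 F [ 0.7   5.16 -3.19] j [-0.48  0.22  1.22 -0.    1.7  -1.89]
jaw ang 1.4051 tilt [-1.e+00  1.e-04 -0.e+00] tool shift cm [ 0.    0.01 -0.  ]
the job is handed in; nothing more can be done
```

The job is handed in at 20.3 s: all three nozzles stand on their rings, and the gripper is holding the lid open by its red grip. No verdict comes back, so these are my own last checks.

- **Nozzles:** In the pictures all three stand upright and released. The small steel nozzle looks centred in its ring.
- **White nozzle:** The two views disagree slightly on how well it is centred. The wrist view put it about 1 mm off and the side view about 3 mm off towards the board's large-ring end, both inside the 10 mm limit.
- **Lid:** The angle worked out from the TCP position is about 0.77 rad (44°), inside the 0.665–0.905 range. The opening stayed at 15.9 mm on the 16 mm grip. The wrist force was about 6 N with the arm still; I have no direct reading of the force between the fingers and the lid.
- **Bystanders:** The arm never came near the tape roll, marker or thermometer. They look unmoved in the pictures, though I did not measure them again.
- **Calibration:** Positions from the side camera differed from the robot and wrist camera by about 2–3 mm along x. I corrected the grasps and placings from the wrist views.

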